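# Unlock the coin-frame clamp: red catch first, then blue lever

## Task

Unlock the clamp that holds the framed coin: first turn the red catch anticlockwise (seen from above) all the way to its stop, then turn the blue lever anticlockwise all the way to its stop, so that the jaw lets the frame go. The lever is blocked until the catch is set. Leave both turned fully, let go, and leave the cream porcelain bowl where it stands.

Things in the scene. Friction and masses are not known exactly. Their poses are not given: they have to be found in the camera images.
- clamp: Grey plate, 200 x 230 mm, 12 thick, fixed to the shelf. Origin on the shelf midway between the two vertical turning axes; x points away from the clear coin frame, y from lever to catch, z up. Axes: red catch y +55 mm, blue lever y -55 mm, both x 0. Frame, 80 mm high, stays at x -90. Each axis carries an upright grip fin, 50 long, 12 thick, 34 to 70 mm above the shelf; disc and arm are below 23 mm.
- catch (a joint): Turn of the red-finned catch, a steel part-disc of 45 mm radius with a wide gap (rad): 0 locked, grows anticlockwise from above, stop at 1.2 (set); starts at 0 to 0.3. Its fin, centred on the axis, lies at clamp yaw + 0.371 + value, anticlockwise from the clamp's x; set, it lies along the clamp's y. Stays where left; about 0.07 N m to turn.
- lever (a joint): Turn of the blue-finned lever with its brass arm, 85 mm long (rad): 0 clamped, grows anticlockwise from above, stop at 1.2 (released); starts at 0 to 0.05. Fin (centred on the axis) and arm lie at clamp yaw + 1.051 + value. The catch's disc blocks the arm within 0.1 rad until the catch is beyond about 0.9. Stays where left; about 0.1 N m to turn.
- bowl: Cream porcelain sorting bowl, loose, a bystander: 110 mm across the rim, 42 mm high. Origin at the centre of its underside, z up.

How it is judged:
On the way, in this order (a step that is already met when the one before it is completed fails the run):
1. the red catch is turned to its stop (beyond 1.0 rad) while the blue lever is still clamped (below 0.3 rad) (value of joint catch above 1 rad and value of joint lever below 0.3 rad), for 0.2 s.
2. then the blue lever is turned to its stop (beyond 1.0 rad), the catch still set (value of joint each of lever, catch above 1 rad), for 0.2 s.
At the end, for the whole second after the job is handed in: Red catch and blue lever both stand beyond 1.0 rad (within 0.2 rad of their stops at 1.2), at rest (all of step 2 and velocity of joint catch between -0.05 and 0.05 rad/s and velocity of joint lever between -0.05 and 0.05 rad/s); the robot touches nothing.
It fails at once if the porcelain bowl is moved more than 20 mm (distance of bowl from where it was at the start of the episode above 0.02 m).
It also fails if it takes over 43 s, if anything falls off the work surface, if the arm or the gripper's body presses on something with over 40 N, if the wrist force passes 120 N, or if a joint passes its speed limit or range.

## Robot

A 7-joint arm with a two-finger parallel gripper is mounted at the origin on the work surface. World frame = base frame: x ahead of the robot, y to its left, z up, the work surface at z = 0. Lengths are in m, angles in rad, forces in N, time in s.
With the tool pointing down it reaches from about 0.375 to 0.925 m from the base axis. Payload 3.1 kg.
Tool frame: the origin (TCP) lies between the finger pads; the fingertips stand 19 mm ahead of it and the grasp point (between the pads) is the TCP; z points along the fingers, y is the direction in which the jaws open and shut (so a half turn about z gives the same grasp; the last joint's range is limited). The gripper opens to 85 mm and grips with 20 to 120 N. Pads are 22 mm wide; open, the fingers measure 114 mm over their backs; the gripper's body (76 mm by 85 mm) begins 54 mm behind the grasp point. The pads swing forward as they close: fully open they stand 13 mm farther back than shut.
Start: joints at [1.25, 0.383, 0.044, 1.598, -0.018, 1.161, -0.05], TCP at [0.144, -0.634, 0.226] pointing down, gripper open.
Joint ranges: [-2.61, 2.61], [-0.41, 2.15], [-1.48, 1.57], [0, 2.5], [-1.57, 4.71], [0.05, 1.97], [-2.85, 2.85]. Speed limits (rad/s): [2.79, 2.79, 3.14, 3.14, 3.14, 3.14, 3.14].

## Interface

Orientations are given as a unit quaternion [x, y, z, w].
In Python, from bench import move_ptp, movel, move_j, move_gripper, pause, inverse_kinematics, read_camera, camera_params, MotionError, sign_off, look_for, tip_of, read_time_s, read_qpos, read_joint_vel, read_effort, read_eef_pos, read_tcp_rot, read_ft_force, read_ft_torque, read_finger_gap gives the robot as it stands. Calls block until the motion is done:
- move_ptp(position, orientation): joint-space move of the TCP to a pose.
- movel(position, orientation=None, speed=0.15): straight line of the TCP; orientation=None keeps the orientation; speed is the mean speed in m/s.
- move_j(angles): joint-space move.
- move_gripper(opening, effort=None): finger opening in m; effort is the grip in N (None keeps the last); returns when the fingers have stopped.
- pause(seconds).
- inverse_kinematics(position, orientation): joint angles nearest the present ones, or None.
- read_camera(name): name is "scene" or "top"; returns the picture (400x640x3 uint8, red, green, blue); there is no depth.
- camera_params(name): a dict with "K" (3x3 intrinsics, pixels), "dist_coeffs" ([k1, k2, p1, p2, k3] as OpenCV has them; the pictures are not rectified), "camera_from_world" (4x4, takes a point from world to camera coordinates). Camera axes: x right, y down, z forward; pixel columns grow to the right and rows downward; lengths in m; the calibration is good to about 2 mm. A picture is of the moment at which its call begins. camera_params takes no time and is no camera call.
A pose or a line that the arm cannot do raises MotionError and nothing moves.
- sign_off(): hands the job in, once; it reports no verdict.
Trained networks look in the newest picture that a camera, given by its name, has taken for a name from the list of things; names that differ only in an ending like _2 or _b are one class to them, and where a whole thing is asked for, a point or a joint stands for the part that bears it (a point fixed in the world has none). Each returns a list of dicts, best first, with "confidence" (0 to 1); they miss things now and then, are a little off and sometimes report something else, mostly with a low value. They report only what shows in the picture. A call takes as long as a camera call.
- look_for(camera, name): "at" ([column, row] in pixels, amid what is visible of it).
- tip_of(camera, name): "at" ([column, row] in pixels: a listed point, or the origin of a listed thing).
Readings, each from a call of its own:
- read_time_s(): time.
- read_qpos(): joint angles.
- read_joint_vel(): joint speeds.
- read_effort(): joint torques, N m.
- read_eef_pos(): TCP position.
- read_tcp_rot(): TCP orientation.
- read_ft_force(): force on the tool from outside, world axes, zero at the start.
- read_ft_torque(): the same for the moment, N m.
- read_finger_gap(): finger opening in m.
Only numpy, scipy, OpenCV 4.12 (cv2) and the standard library are available. Lean on these libraries where they do the work, as an engineer would, in place of code of your own. Each camera call takes 0.05 s, during which the arm holds its last target. There are 200 camera calls.

## Working session

There is one attempt and no reset: what is moved stays moved. The work goes in short steps, each a Python script; the robot and the scene stay as the last script left them, time stands still between calls to the robot, and variables do not carry over. Pictures are saved under pics/ and viewed, about 8 in all and at most 12, crops included, and the job is handed in when it is done.

```bash
mkdir -p pics; python3 - <<'E'
from bench import *
import cv2,numpy as np
for c in ["scene","top"]:
    im=read_camera(c); cv2.imwrite(f"pics/{c}0.png",im[:,:,::-1])
    for n in ["clamp","catch","lever","bowl"]:
        print(c,n,"look",look_for(c,n)[:2],"tip",tip_of(c,n)[:2])
    p=camera_params(c); print(np.round(p["K"],1).tolist(),p["dist_coeffs"]); print(np.round(np.linalg.inv(p["camera_from_world"]),3))
print(read_time_s(),read_tcp_rot())
E
```

```text
scene clamp look [{'at': [315.8, 194.9], 'confidence': 0.96}] tip [{'at': [314.0, 204.8], 'confidence': 0.91}]Traceback (most recent call last):
  File "<stdin>", line 6, in <module>
ValueError: it knows: bowl, clamp
```

```bash
python3 - <<'E'
from bench import *
import cv2,numpy as np
for c in ["scene","top"]:
    im=read_camera(c); cv2.imwrite(f"pics/{c}0.png",im[:,:,::-1])
    for n in ["clamp","bowl"]:
        print(c,n,"look",look_for(c,n)[:2],"tip",tip_of(c,n)[:2])
    p=camera_params(c); print(np.round(p["K"],1).tolist(),p["dist_coeffs"]); print(np.round(np.linalg.inv(p["camera_from_world"]),3))
print(read_time_s(),read_tcp_rot())
E
```

```text
scene clamp look [{'at': [315.4, 194.2], 'confidence': 0.93}] tip [{'at': [315.1, 202.3], 'confidence': 0.98}]
scene bowl look [{'at': [463.1, 211.5], 'confidence': 0.78}] tip [{'at': [457.4, 221.5], 'confidence': 0.82}]
[[441.6, 0.0, 320.1], [0.0, 441.6, 197.8], [0.0, 0.0, 1.0]] [-0.09750089  0.          0.          0.          0.        ]
[[-3.300e-01  7.350e-01 -5.930e-01  1.286e+00]
 [ 9.440e-01  2.560e-01 -2.070e-01  2.740e-01]
 [-1.000e-03 -6.280e-01 -7.780e-01  1.027e+00]
 [ 0.000e+00  0.000e+00  0.000e+00  1.000e+00]]
top clamp look [{'at': [340.8, 209.8], 'confidence': 0.91}] tip [{'at': [335.7, 201.2], 'confidence': 0.55}]
top bowl look [{'at': [190.5, 225.6], 'confidence': 0.57}] tip [{'at': [192.7, 228.8], 'confidence': 0.87}]
[[518.8, 0.0, 325.7], [0.0, 518.8, 199.9], [0.0, 0.0, 1.0]] [-0.06001961  0.          0.          0.          0.        ]
[[ 0.003 -0.997  0.083  0.412]
 [-1.    -0.002  0.011  0.005]
 [-0.011 -0.083 -0.996  1.502]
 [ 0.     0.     0.     1.   ]]
0.7 [9.93796262e-01 1.11215949e-01 2.51672265e-05 4.01666363e-05]
```

View pics/top0.png

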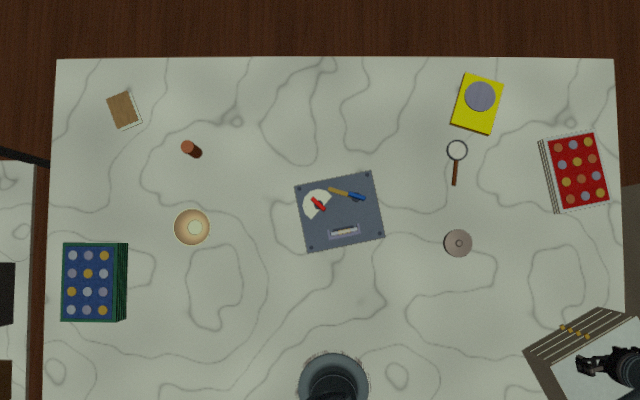

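View pics/scene0.png

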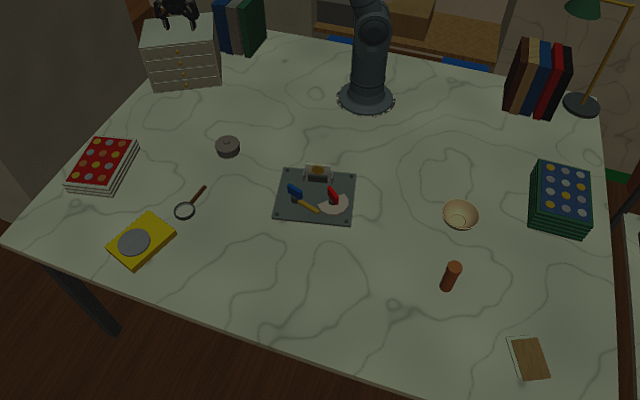

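The top view shows the clamp amid the table, with the red fin at about (318,205), the blue fin at (357,196) and the frame on the robot side (344,230). The bowl is far off, at (191,226). The scene view agrees. Next I segment the fins.

```bash
cat > h.py <<'E'
from bench import *
import cv2,numpy as np
from scipy.spatial.transform import Rotation as R
def ray(c,px,z):
    p=camera_params(c); K=np.array(p["K"]);d=np.array(p["dist_coeffs"]);T=np.linalg.inv(p["camera_from_world"])
    n=cv2.undistortPoints(np.array(px,float).reshape(-1,1,2),K,d)[:,0]
    v=np.c_[n,np.ones(len(n))]@T[:3,:3].T; o=T[:3,3]
    return o+v*((z-o[2])/v[:,2])[:,None]
def fins(c,im,box,z=.062):
    hsv=cv2.cvtColor(im,cv2.COLOR_RGB2HSV).astype(int);H,S,V=hsv.transpose(2,0,1)
    out={}
    for n,m in dict(red=((H<6)|(H>172))&(S>150)&(V>60),blue=(H>100)&(H<125)&(S>150)&(V>50)).items():
        b=np.zeros_like(m);x0,y0,x1,y1=box;b[y0:y1,x0:x1]=1;m=m&b
        r,cc=np.nonzero(m);w=ray(c,np.c_[cc,r],z)[:,:2]
        mu=w.mean(0);e,v=np.linalg.eigh(np.cov((w-mu).T));a=np.arctan2(v[1,1],v[0,1])
        out[n]=(mu,a%np.pi,len(r),4*np.sqrt(e)*.866)
    d=out["red"][0]-out["blue"][0];yaw=np.arctan2(-d[0],d[1])
    for n in out: print(c,n,*[np.round(q,3) for q in out[n]])
    wrap=lambda a:(a+np.pi/2)%np.pi-np.pi/2
    print("dist",np.linalg.norm(d).round(4),"yaw",yaw.round(3),"catch",wrap(out["red"][1]-yaw-.371).round(3),"lever",wrap(out["blue"][1]-yaw-1.051).round(3))
    return out,yaw
def quat(phi):  # tool down, jaws (tool y) perpendicular to fin direction phi
    x=np.array([np.cos(phi),np.sin(phi),0]);z=np.array([0,0,-1.])
    return R.from_matrix(np.c_[x,np.cross(z,x),z]).as_quat()
E
python3 - <<'E'
from h import *
o={c:fins(c,cv2.imread(f"pics/{c}0.png")[:,:,::-1].copy(),b) for c,b in dict(top=(295,170,385,255),scene=(272,178,358,228)).items()}
im=cv2.imread("pics/top0.png")[160:265,285:395];cv2.imwrite("pics/crop.png",cv2.resize(im,None,fx=6,fy=5.6,interpolation=cv2.INTER_CUBIC))
out,yaw=o["top"]
for n,st,en in [("red",.371,1.571),("blue",1.051,2.251)]:
  for k in (0,np.pi):
    for a in (st,en):
      q=inverse_kinematics([*out[n][0],.054],quat(yaw+a+k)); print(n,k,a,None if q is None else np.round(q,2))
E
```

```text
top red [0.521 0.042] 0.812 74 [0.012 0.047]
top blue [ 0.545 -0.065] 1.265 77 [0.013 0.045]
dist 0.1095 yaw 0.218 catch 0.223 lever -0.004
scene red [0.521 0.044] 0.733 62 [0.013 0.058]
scene blue [ 0.541 -0.066] 1.27 51 [0.011 0.049]
dist 0.1119 yaw 0.183 catch 0.179 lever 0.036
red 0 0.371 [ 0.52  0.51 -0.81  2.    0.5   0.84 -1.54]
red 0 1.571 [ 0.58  0.54 -0.88  1.99  0.55  0.86 -0.38]
red 3.141592653589793 0.371 [ 0.83  0.8  -1.25  1.99  0.89  1.06  1.32]
red 3.141592653589793 1.571 [-1.07  0.72  1.15  2.07 -0.84  0.94 -2.37]
blue 0 1.051 [ 0.5   0.48 -0.54  1.94  0.34  0.81 -0.53]
blue 0 2.251 [ 0.57  0.5  -0.63  1.94  0.4   0.83  0.63]
blue 3.141592653589793 1.051 [ 1.    0.85 -1.25  1.92  0.92  1.1   2.2 ]
blue 3.141592653589793 2.251 [ 0.35  0.44 -0.36  1.95  0.22  0.78 -2.38]
```

View pics/crop.png

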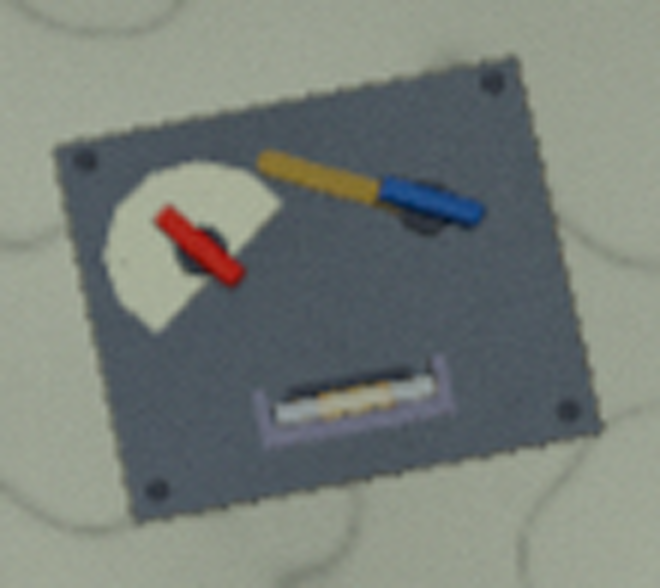

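The crop shows the catch at about 0.2 and the lever at about 0, with the frame on the robot side. Both cameras agree to about 4 mm. Going for the catch now.

```bash
cat >> h.py <<'E'
def st(t=""): print(t,"t",round(read_time_s(),2),"gap",round(read_finger_gap(),4),"F",np.round(read_ft_force(),1),"M",np.round(read_ft_torque(),2),"eef",np.round(read_eef_pos(),4))
def grab(xy,phi):
    move_ptp([*xy,.13],quat(phi)); move_gripper(.045,40); st("above")
    movel([*xy,.054],quat(phi)); st("down"); move_gripper(0,40); st("gripped")
def turn(d,n=4):
    q=np.array(read_qpos(),float)
    for i in range(n):
        t=q.copy();t[6]+=d*(i+1)/n; move_j(t.tolist()); st(f"turn {i+1}")
        if abs(read_ft_torque()[2])>1.5: print("high torque");break
E
python3 - <<'E'
from h import *
p=read_eef_pos();movel([p[0],p[1],p[2]+.06],speed=.2)
grab([.521,.043],.205+.371+.2)
E
```

```text
above t 4.41 gap 0.0451 F [-0.1  0.1 -0.5] M [-0.04  0.   -0.  ] eef [0.521 0.043 0.13 ]
down t 5.07 gap 0.045 F [ 0.6 -1.   0.3] M [ 0.01 -0.03  0.05] eef [0.5214 0.0434 0.0543]
gripped t 5.47 gap 0.0107 F [-1.7  0.   5.1] M [ 0.21  0.41 -0.01] eef [0.5218 0.0436 0.0553]
```

```bash
python3 - <<'E'
from h import *
turn(1.03,5)
E
```

```text
turn 1 t 5.78 gap 0.0107 F [-0.6  0.8  0.5] M [0.16 0.14 0.07] eef [0.5217 0.0437 0.0553]
turn 2 t 6.1 gap 0.0104 F [-1.3  0.4  1.9] M [0.2  0.29 0.09] eef [0.5215 0.0438 0.0553]
turn 3 t 6.42 gap 0.0108 F [-1.6  0.5  2.1] M [0.22 0.47 0.06] eef [0.5215 0.0438 0.0553]
turn 4 t 6.73 gap 0.0105 F [-3.2  1.8  3.7] M [0.25 0.66 0.09] eef [0.5214 0.0438 0.0553]
turn 5 t 7.05 gap 0.0108 F [-3.8  2.   4.3] M [ 0.46  0.9  -0.47] eef [0.5212 0.044  0.0553]
```

```bash
python3 - <<'E'
from h import *
pause(.3); st("rest")
move_gripper(.045); p=read_eef_pos(); movel([p[0],p[1],.15]); st("up")
move_ptp([.541+.05,-.066-.1,.18],quat(.205+1.051))
im=read_camera("scene"); cv2.imwrite("pics/s1.png",im[150:245,255:375,::-1].repeat(5,0).repeat(5,1))
im=read_camera("top"); cv2.imwrite("pics/t1.png",im[160:265,285:395,::-1].repeat(5,0).repeat(5,1))
try: fins("top",im,(295,170,385,255))
except Exception as e: print(e)
E
```

```text
rest t 7.35 gap 0.0109 F [-4.6  1.9  5.2] M [ 0.53  1.02 -0.53] eef [0.5212 0.044  0.0553]
up t 8.56 gap 0.0448 F [-0.5  0.8 -0.4] M [ 0.04 -0.   -0.02] eef [0.5216 0.0427 0.1493]
top red [0.522 0.042] 1.782 77 [0.013 0.046]
top blue [ 0.545 -0.065] 1.265 77 [0.013 0.045]
dist 0.1089 yaw 0.207 catch 1.204 lever 0.008
```

View pics/t1.png

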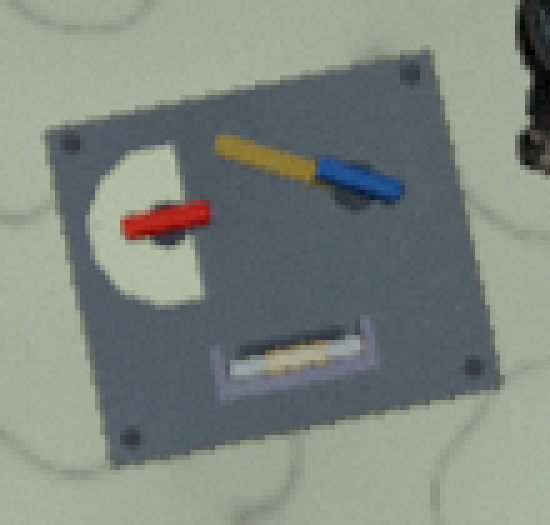

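The catch reads 1.20 by image with the disc's gap facing the lever; the lever is still clamped. Now the lever.

```bash
python3 - <<'E'
from h import *
grab([.543,-.066],.207+1.051+.005)
turn(1.225,6); pause(.3); st("rest")
move_gripper(.045); p=read_eef_pos(); movel([p[0],p[1],.15]); st("up")
move_ptp([.55,-.25,.22],quat(.205+1.5))
im=read_camera("top"); cv2.imwrite("pics/t2.png",im[160:265,285:395,::-1].repeat(5,0).repeat(5,1))
fins("top",im,(295,170,385,255)); print(tip_of("top","bowl")); st("end")
E
```

```text
above t 10.32 gap 0.0451 F [ 0.1 -0.9 -0.5] M [-0.02 -0.01 -0.03] eef [ 0.5441 -0.0671  0.1307]
down t 10.98 gap 0.0453 F [0.4 0.8 0. ] M [-0.   -0.04  0.01] eef [ 0.5436 -0.066   0.0544]
gripped t 11.38 gap 0.0105 F [-3.3 -1.2  6.1] M [0.09 0.47 0.1 ] eef [ 0.5436 -0.0659  0.0553]
turn 1 t 11.7 gap 0.0106 F [ 0.2  0.6 -1.1] M [ 0.03 -0.07  0.13] eef [ 0.5438 -0.0659  0.0554]
turn 2 t 12.01 gap 0.0108 F [ 0.5 -0.2 -2.2] M [-0.02 -0.32  0.1 ] eef [ 0.5441 -0.066   0.0554]
turn 3 t 12.32 gap 0.0104 F [ 2.7  0.4 -3.3] M [ 0.06 -0.6   0.11] eef [ 0.5443 -0.0659  0.0555]
turn 4 t 12.62 gap 0.0108 F [ 4.6  0.4 -4.5] M [ 0.08 -0.96 -0.  ] eef [ 0.5445 -0.0658  0.0555]
turn 5 t 12.93 gap 0.0108 F [ 5.3  0.2 -6.2] M [ 0.18 -1.16  0.11] eef [ 0.5448 -0.0656  0.0555]
turn 6 t 13.24 gap 0.0105 F [ 5.5  0.5 -5.5] M [ 0.22 -1.13 -0.55] eef [ 0.5449 -0.0655  0.0554]
rest t 13.54 gap 0.0105 F [ 5.6  0.1 -5.8] M [ 0.21 -1.18 -0.53] eef [ 0.5449 -0.0654  0.0555]
up t 14.75 gap 0.0449 F [-0.5 -0.5 -0.2] M [ 0.01 -0.01 -0.02] eef [ 0.5422 -0.0661  0.1493]
top red [0.522 0.042] 1.781 76 [0.013 0.046]
top blue [ 0.546 -0.064] 2.482 73 [0.012 0.048]
dist 0.1089 yaw 0.215 catch 1.195 lever 1.216
[{'at': [195.5, 228.1], 'confidence': 0.87}]
end t 15.66 gap 0.0454 F [ 0.6 -1.   0.3] M [-0.03 -0.02  0.01] eef [ 0.5499 -0.246   0.2185]
```

View pics/t2.png

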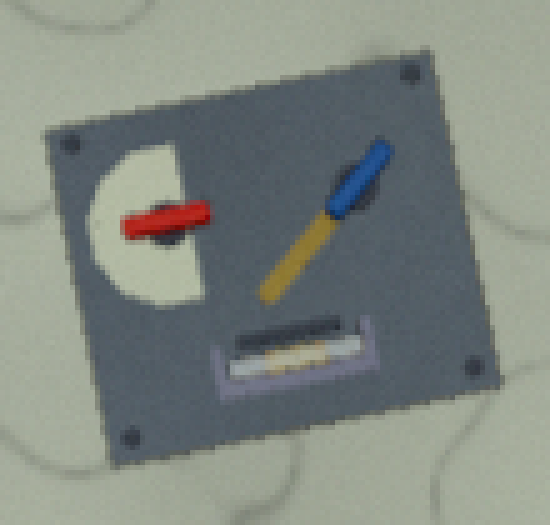

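Both fins are at their stops, the jaw has opened away from the frame, and the arm is clear.

```bash
python3 -c "
from bench import *
pause(.3); sign_off()"
```

```text
the job is handed in; nothing more can be done
```

I turned the red catch and then the blue lever anticlockwise to their stops. I then let go, moved the arm clear and handed the job in at about 16 s of the 43 s allowed. No verdict was reported.

- **Turns:** the last top picture gives the catch at about 1.20 rad and the lever at about 1.22 rad. The wrist torque rose to about 0.5 N m at the end of each turn, so both reached their stops.
- **Order:** after the catch was set, a picture showed the lever still at about 0 rad.
- **Release:** the jaw has moved back from the frame in the last picture.
- **Bowl:** its detected position changed only about 3 pixels, which is within the detector's scatter. The arm never came near it.
- **Disagreement:** the two cameras differed by about 4 mm and 0.04 rad in the first measurement. I used values between the two, and both grips held without trouble.

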